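Crack a stuck tamper loose in a locking plier clamp

TASK

The wooden grip of the coffee tamper has seized on its steel base and has to be cracked loose so that the base can be changed. Squeeze the long handle of the plier clamp, easing it over centre without forcing it, until the clamp stays locked on the base with your hand off it, and then turn the grip at least an eighth of a turn anticlockwise, seen from above, with the base held. Then push the tab of the release lever so that the handle springs fully open, and leave the tamper standing upright and free in its seat; the cup, the stamp and the spare base stay where they are.

Things in the scene. Friction and masses are not known exactly. Their poses are not given: they have to be found in the camera images.
- clamp: bench block fixed to the counter: light wooden board (x = -53 to 65, y = 52 to -198 mm, top 20 mm above the counter), on it a dark steel locking plier clamp that works in the horizontal plane. Origin on the counter under the tamper's seat; +y points from the handles to the jaws, +x from the moving to the fixed handle, z up. More than 22 N of push on its handle or lever bends the pins.
- seat (a point): centre of the tamper's seat on top of the board (20 mm above the clamp's origin), where the 58 mm base touches both walls of the V block, 22 mm high, which opens to the clamp's -x
- fixed_end (a point): end of the fixed handle, a steel bar 16 mm wide (clamp's x = 2 to 18 mm) that runs from here (y = -176 mm) to the V block; its top is 42 mm above the counter, its screw heads 45 mm
- grip_open (a point): point fixed to the clamp (x -81, y -186, z 33 mm): usual place of the outer (-x) face of the moving handle's black grip, 16 mm from its end, when open. Truly 7 mm farther out to 13 mm farther in, as the hidden adjuster was set; feel for it. Grip: bar 15 mm thick, 60 mm long, 23 to 44 mm above the counter, at 0.29 rad to y when open. Push it to the clamp's +x.
- tab_locked (a point): point fixed to the clamp (x -9, y -234, z 33 mm): usual place, +-15 mm in x, of the inner (+x) face of the release lever's tab when locked. The tab (12 x 9 x 17 mm) ends a steel strip on the inner side of the moving handle, 30 mm past its end; it rides with the handle and stands 25 to 42 mm above the counter. Push it to the clamp's -x to release.
- jaw (a joint): angle of the moving jaw: 0 to 0.05 fully open, growing as the handle is pushed; 0.19 to 0.26 locked. The handle takes 4 to 6 N at first, then 8 to 16 N once the jaw bears on the tamper (differs with the adjuster); then the resistance falls away as the toggle snaps over centre, 30 to 40 mm after first touch, and 2 to 5 mm farther is a hard stop. Let go short of centre, it springs open.
- pad: nylon-faced sprung pad, 22 mm wide and 17 mm high, on the nose of the moving jaw; it presses the tamper's base into the V block with 25 to 80 N when locked. Origin at counter height under the jaw's pin, 52 mm from the seat
- release (a joint): angle of the release lever in the handle: 0 at rest (a light spring returns it), growing as its tab is pushed to -x, at most 0.32. Locked, the tab takes 1 to 9 N and 10 to 37 mm of travel (0.15 to 0.3 rad): then the lever's nose has lifted the toggle back over centre and handle and jaw spring open by themselves
- tamper: coffee tamper, 92 mm high, 0.42 kg, upright on the board between the open jaw and the V block, a few mm short of the V. Origin: centre of its underside, z up its axis. Steel base 58 mm across, 18 mm high, coned up to a 25 mm neck; dark wooden grip, round, 36 mm across from 50 to 86 mm above the origin. Unclamped, it all spins when the grip is turned.
- tamper_grip (a joint): turn of the wooden grip on the base about the upright axis: 0 stuck, growing anticlockwise seen from above; gives at 0.3 N m and stays where it is left
- espresso_cup: white espresso cup, 60 x 85 x 56 mm, behind the clamp; a bystander; origin under its middle
- stamp: wooden hand stamp, 34 x 46 x 67 mm, left of the clamp's jaw end, nearer the robot than the spare base; a bystander; origin under its middle
- spare_base: spare steel tamper base, 58 mm across with a stud, 44 mm high, behind and left of the clamp; a bystander; origin under its middle
Mind the look-alikes: they are no part of the job. Leave any red look-alike of the tamper alone.

How it is judged:
On the way, in this order (a step that is already met when the one before it is completed fails the run):
1. the clamp is locked: its jaw presses on the tamper with more than 20 N while the robot touches neither (contact force between pad and tamper above 20 N and contact force between the fingers and clamp below 0.5 N and contact force between the fingers and tamper below 0.5 N), for 0.4 s.
2. the grip has turned more than 0.65 rad on its base, with the base still clamped (contact force between pad and tamper above 20 N and value of joint tamper_grip above 0.65 rad), for 0.2 s.
3. the release lever has been pushed in by more than 0.1 rad while the clamp was still locked on the tamper (contact force between pad and tamper above 20 N and value of joint release above 0.1 rad).
At the end, for the whole second after the job is handed in: the grip is turned by more than 0.65 rad on its base, the jaw is fully open (under 0.08 rad) and does not press on the tamper, and the tamper stands at rest and upright (within 0.1 rad) on the board within 14 mm of its seat (value of joint tamper_grip above 0.65 rad and value of joint jaw below 0.08 rad and contact force between pad and tamper below 1 N and horizontal distance between tamper and seat below 0.014 m and height (world z) of tamper below 0.026 m and angle between tamper's own z axis and vertical below 0.1 rad and linear speed of tamper below 0.02 m/s); the robot touches nothing.
It fails at once if the robot pushes on the clamp, its handle or its release lever with more than 22 N (contact force between the fingers and clamp above 22 N).
It fails at once if the tamper is tipped by more than 0.25 rad or lifted more than 15 mm off the board (angle between tamper's own z axis and vertical above 0.25 rad or height (world z) of tamper above 0.035 m).
It fails at once if the cup, the stamp or the spare base is moved by more than 25 mm or tipped over (distance of any of espresso_cup, stamp, spare_base from where it was at the start of the episode above 0.025 m or angle between any of espresso_cup, stamp, spare_base's own z axis and vertical above 0.4 rad).
It also fails if it takes over 72 s, if anything falls off the work surface, if the arm or the gripper's body presses on something with over 40 N, if the wrist force passes 120 N, or if a joint passes its speed limit or range.

ROBOT

A 6-joint arm with a two-finger parallel gripper is mounted at the origin on a cart in front of the work surface, level with it; the furniture and walls round the work are solid. World frame = base frame: x ahead of the robot, y to its left, z up, the work surface at z = 0. Lengths are in m, angles in rad, forces in N, time in s.
With the tool pointing down it reaches from about 0.275 to 0.825 m from the base axis. Payload 5.2 kg.
Tool frame: the origin (TCP) lies at the very end of the fingers, on their centre line; the grasp point (between the pads) lies 19 mm behind it; z points along the fingers, y is the line along which they close (so a half turn about z gives the same grasp; the last joint's range is limited). The gripper opens to 93 mm and grips with 3 to 60 N. Pads are 15 mm wide; open, the fingers measure 128 mm over their backs; the gripper's body (75 mm by 188 mm) begins 65 mm behind the grasp point.
Start: joints at [1.053, 0.259, 1.535, -0, 1.348, -0.203], TCP at [0.17, 0.523, 0.219] pointing down, gripper open.
Joint ranges: [-3.14, 3.14], [-0.91, 2.08], [0.19, 2.58], [-1.22, 4.36], [0.22, 2.71], [-3.12, 3.12]. Speed limits (rad/s): [2.57, 2.57, 3.14, 3.14, 3.14, 3.14].

INTERFACE

Orientations are given as a rotation vector (axis times angle).
In Python, from station import * gives the robot as it stands.
- The arm moves only by the tool play_rows, never from a script. Its argument "motion" is a list of rows, each a list of 3 entries, a list of its own where there are three numbers: the turn, a rotation vector about the tool's x, y, z in units of 10 degrees (1.0 is 10 degrees), then the shift along the tool's x, y, z in mm, then the finger opening in mm, from 0 to 93. A call has 1 to 12 rows; each row is the pose to reach, as a shift and turn from the pose commanded when the call began, along the tool's axes at that moment; what a row does not reach only later rows make up. A row lasts 1/8 s, in which the tool goes at most 62.5 mm and 10.7 degrees, less where a joint would pass 70% of its speed; a pose out of reach is approached as far as the arm can. A call with a gripper value outside its range is refused whole. The fingers move at their own pace and stop on an object; "squeeze" is the grip in N (left out, the last holds). Time passes only in rows, so rows that repeat a pose let the fingers close. It gives the time, the measured TCP pose, the force, the opening and the grip force at its end, in the units of the state.
- get_obs(): the state, without advancing time (a new reading comes with each control period).
- snapshot(name): name is "scene" or "top"; returns the picture (420x560x3 uint8, red, green, blue); there is no depth.
- get_calibration(name): a dict with "camera_matrix" (3x3 intrinsics, pixels), "eye" and "rotation" of the camera in the world. Camera axes: x right, y down, z forward; pixel columns grow to the right and rows downward; lengths in m; the calibration is good to about 2 mm. A picture is of the moment at which its call begins. get_calibration takes no time and is no camera call.
- close_job(): hands the job in; it is judged then, once.
Trained networks look in the newest picture that a camera, given by its name, has taken for a name from the list of things; names that differ only in an ending like _2 or _b are one class to them, and where a whole thing is asked for, a point or a joint stands for the part that bears it (a point fixed in the world has none). Each returns a list of dicts, best first, with "confidence" (0 to 1); they miss things now and then, are a little off and sometimes report something else, mostly with a low value. They report only what shows in the picture. A call takes as long as a camera call. They do not tell look-alikes from the thing itself.
- find_in(camera, name): "bbox" ([centre column, centre row, width, height] in pixels, round what is visible of it).
- silhouettes(camera, name): "pixels" (420x560 bool, what is visible of it) and "bbox" ([centre column, centre row, width, height] in pixels, round what is visible of it).
The state is a dict: "time": time; "q": joint angles; "joint_velocities": joint speeds; "effort": joint torques, N m; "tool_pos": TCP position; "tool_rot": TCP orientation; "ft_force": force on the tool from outside, world axes, zero at the start; "ft_torque": the same for the moment, N m; "width": finger opening in m; "gripper_force": force on a finger pad.
Only numpy, scipy, OpenCV 4.12 (cv2) and the standard library are available. Lean on these libraries where they do the work, as an engineer would, in place of code of your own. Each camera call takes 0.05 s, during which the arm holds its last target. There are 200 camera calls.

## Working session

There is one attempt and no reset: what is moved stays moved. The work goes in short steps, Python scripts to look and compute and a tool call to move; the robot and the scene stay as the last step left them, time stands still between calls to the robot, and variables do not carry over. Pictures are saved under pics/ and viewed, at most 10 in all, crops included, and the job is handed in when it is done.

Besides the shell and the picture viewer there is one more tool, called after "Emit:" as name([rows], argument=value, ...), one row to a line, values as JSON. play_rows: Moves the arm, as the interface text tells. Its arguments: {"type":"object","properties":{"motion":{"type":"array"},"squeeze":{"type":"number"}},"required":["motion"]}

```bash
mkdir -p pics
python3 - <<'E'
from station import *
import cv2,numpy as np
for c in ["scene","top"]:
    im=snapshot(c); cv2.imwrite(f"pics/{c}0.png",im[:,:,::-1])
    for n in ["clamp","tamper","pad","fixed_end","grip_open","tab_locked","espresso_cup","stamp","spare_base"]:
        try: print(c,n,[(np.round(d["bbox"]).astype(int).tolist(),round(d["confidence"],2)) for d in find_in(c,n)[:3]])
        except Exception as e: print(c,n,e)
    k=get_calibration(c); print({a:np.round(b,3).tolist() for a,b in k.items()})
print(get_obs())
E
```

```text
scene clamp [([310, 258, 128, 116], 0.91)]
scene tamper [([253, 180, 28, 43], 0.95), ([283, 211, 20, 48], 0.56)]
scene pad []
scene fixed_end [([314, 258, 129, 116], 0.9)]
scene grip_open [([338, 295, 30, 40], 0.7), ([312, 258, 127, 111], 0.62)]
scene tab_locked [([312, 257, 132, 117], 0.69)]
scene espresso_cup [([325, 197, 29, 37], 0.71)]
scene stamp [([201, 181, 23, 28], 0.8), ([323, 197, 31, 33], 0.72)]
scene spare_base [([249, 157, 22, 20], 0.78)]
{'camera_matrix': [[416.021, 0.0, 276.167], [0.0, 416.021, 209.239], [0.0, 0.0, 1.0]], 'eye': [0.11, -0.561, 0.647], 'rotation': [-2.195, 0.917, -0.383]}
top clamp [([323, 210, 132, 63], 0.68)]
top tamper [([281, 204, 26, 26], 0.94), ([226, 192, 24, 29], 0.58)]
top pad [([323, 211, 136, 59], 0.74)]
top fixed_end [([322, 208, 137, 62], 0.81)]
top grip_open [([323, 210, 135, 63], 0.95)]
top tab_locked [([324, 212, 129, 65], 0.76)]
top espresso_cup [([289, 158, 27, 36], 0.67)]
top stamp [([181, 228, 22, 16], 0.72)]
top spare_base [([181, 162, 26, 24], 0.83)]
{'camera_matrix': [[521.903, 0.0, 276.456], [0.0, 521.903, 202.935], [0.0, 0.0, 1.0]], 'eye': [0.291, -0.125, 1.19], 'rotation': [-2.067, 2.144, -0.236]}
{'time': 1.0, 'q': array([ 1.05322658e+00,  2.58605997e-01,  1.53499344e+00,  7.73631948e-06,
        1.34803138e+00, -2.02791152e-01]), 'joint_velocities': array([ 0.0008147 ,  0.00030537, -0.00052588, -0.00061824,  0.00096603,
       -0.00088554]), 'effort': array([-6.97720370e-04, -4.37206793e+01, -2.84312099e+01,  7.20989238e-02,
        3.11907311e-02, -2.12899330e-06]), 'tool_pos': array([0.17025217, 0.52298281, 0.21865214]), 'tool_rot': array([-4.92413636e-01, -3.10274142e+00,  5.19253510e-05]), 'ft_force': array([0.1789755 , 0.3493503 , 0.26961418]), 'ft_torque': array([ 0.01092972, -0.01458083,  0.01343992]), 'gripper_force': 0.0, 'width': 0.09358137794515649}
```

Run:
```python
import cv2
a=cv2.imread("pics/top0.png")[130:270,150:410]; cv2.imwrite("pics/topc.png",cv2.resize(a,None,fx=3,fy=3,interpolation=2))
a=cv2.imread("pics/scene0.png")[130:330,180:400]; cv2.imwrite("pics/scenec.png",cv2.resize(a,None,fx=3,fy=3,interpolation=2))
```

```text
(no output)
```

View pics/topc.png

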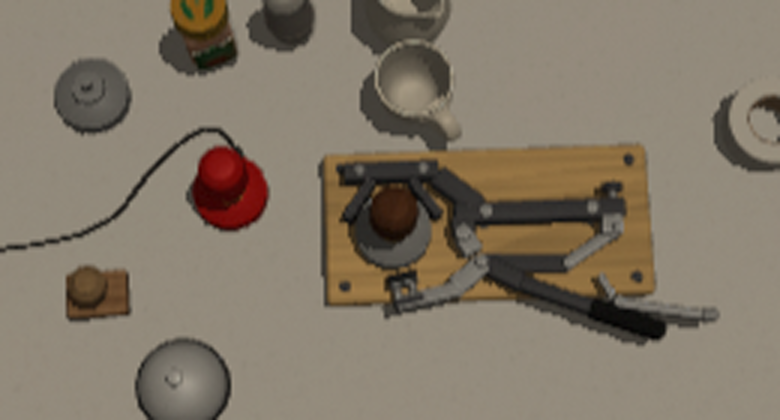

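View pics/scenec.png

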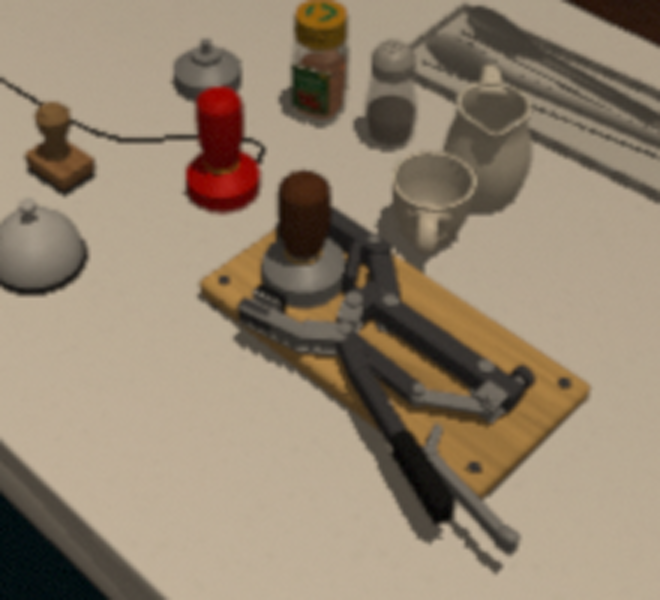

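Candidates for the tamper in the top picture are the red one at (226,192) and the dark-wood one at (281,204). The dark-wood one fits, because it stands in the clamp in front of the V block; the enlarged crop confirms it. The moving handle is open towards the bottom, with its black grip ending near (370,240) and its tab near (387,235).

```bash
cat > h.py <<'E'
from station import *
import cv2,numpy as np
from scipy.spatial.transform import Rotation as R
def cal(c):
    k=get_calibration(c); r=np.array(k["rotation"],float)
    r=R.from_rotvec(r).as_matrix() if r.size==3 else r
    return np.array(k["camera_matrix"]),np.array(k["eye"]),r
def proj(c,P):
    K,e,r=cal(c); q=(np.atleast_2d(P)-e)@r@K.T; return q[:,:2]/q[:,2:]
def ray(c,uv,z):
    K,e,r=cal(c); d=r@np.linalg.solve(K,[uv[0],uv[1],1]); return e+d*(z-e[2])/d[2]
E
python3 - <<'E'
from h import *
from scipy.optimize import least_squares
C={(65,52):(322,155),(65,-198):(642,145),(-53,-198):(655,290),(-53,52):(325,304)}
obs=[("top",k,(v[0]/3+150-.33,v[1]/3+130-.33)) for k,v in C.items()]
obs+=[("scene",k,(v[0]/3+180-.33,v[1]/3+130-.33)) for k,v in {(-53,52):(202,285),(65,-198):(588,388),(-53,-198):(485,490)}.items()]
def W(p,P):
    P=np.atleast_2d(P)*1e-3;c,s=np.cos(p[2]),np.sin(p[2])
    return np.c_[P[:,0]*c-P[:,1]*s+p[0],P[:,0]*s+P[:,1]*c+p[1],P[:,2]]
f=lambda p:np.concatenate([(proj(c,W(p,[*k,20]))[0]-v) for c,k,v in obs])
best=min((least_squares(f,[.33,-.15,a]) for a in np.arange(0,6.2,.8)),key=lambda s:s.cost)
p=best.x;print(p,np.round(best.fun.reshape(-1,2),1))
for n,P in dict(seat=[0,0,20],fixed_end=[10,-176,42],grip_open=[-81,-186,33],tab=[-9,-234,33]).items(): 
    w=W(p,P)[0]; print(n,w.round(4),proj("top",w).round(0),proj("scene",w).round(0))
# observed
print("tamper top",ray("top",(281-.3,201),.106), "gripend",ray("top",(660/3+150,330/3+130),.044),"tab",ray("top",(712/3+150,315/3+130),.042))
# tamper base circle
for d in silhouettes("top","tamper")[:1]+silhouettes("scene","tamper")[:2]: print(d["bbox"])
E
```

```text
[ 0.54215168 -0.14322942  6.28784727] [[ 0.5 -0.4]
 [ 1.4 -1.3]
 [ 1.1  0.4]
 [ 1.2  0.2]
 [-2.6 -1.7]
 [ 1.7 -2.2]
 [-2.1  0.8]]
seat [ 0.5422 -0.1432  0.02  ] [[281. 207.]] [[280. 222.]]
fixed_end [ 0.553  -0.3192  0.042 ] [[359. 198.]] [[352. 259.]]
grip_open [ 0.462  -0.3296  0.033 ] [[366. 238.]] [[325. 295.]]
tab [ 0.5342 -0.3773  0.033 ] [[384. 206.]] [[371. 287.]]
tamper top [ 0.53779021 -0.14154521  0.106     ] gripend [ 0.45611073 -0.33672862  0.044     ] tab [ 0.46617319 -0.3764435   0.042     ]
[281.5, 204.6, 25.7, 21.4]
[282.6, 208.9, 21.5, 47.9]
[254.2, 180.2, 24.1, 38.6]
```

Emit:
play_rows([
  [[0,0,7.2],[-502,-734,0],0],
  [[0,0,7.2],[-502,-734,0],0],
  [[0,0,7.2],[-502,-734,0],0],
  [[0,0,7.2],[-502,-734,0],0],
  [[0,0,7.2],[-502,-734,0],0],
  [[0,0,7.2],[-502,-734,0],0],
  [[0,0,7.2],[-502,-734,0],0],
  [[0,0,7.2],[-502,-734,0],0],
  [[0,0,7.2],[-502,-734,0],0],
  [[0,0,7.2],[-502,-734,0],0],
  [[0,0,7.2],[-502,-734,0],0],
  [[0,0,7.2],[-502,-734,0],0],
])

```text
time: 2.6
tool_pos: [0.3814, -0.1992, 0.219]
tool_rot: [2.223, 2.219, 0.001]
ft_force: [0.9, 1.2, -0.3]
width: 0.0001
gripper_force: 0.0
```

Emit:
play_rows([
  [[0,0,0],[-62,18,40],0],
  [[0,0,0],[-115,30,100],0],
  [[0,0,0],[-115,30,120],0],
  [[0,0,0],[-115,30,120],0],
])

```text
time: 3.1
tool_pos: [0.4094, -0.3112, 0.0954]
tool_rot: [-2.219, -2.214, -0.001]
ft_force: [0.6, 0.7, 1.0]
width: 0.0005
gripper_force: 0.0
```

Run:
```python
from h import *
o=get_obs();print(o["tool_pos"],o["tool_rot"],o["ft_force"],o["q"])
a=snapshot("top")[130:270,290:430];b=snapshot("scene")[200:340,280:420]
cv2.imwrite("pics/p4.png",cv2.resize(np.hstack([a,b])[:,:,::-1],None,fx=2.8,fy=2.8,interpolation=2))
```

```text
[ 0.40942302 -0.3112439   0.09536942] [-2.21918082e+00 -2.21361611e+00 -7.94329631e-04] [0.58484525 0.67516578 0.97779144] [-8.67091293e-01  3.18929022e-01  1.78093738e+00 -7.80430280e-05
  1.04887324e+00 -8.64541448e-01]
```

View pics/p4.png

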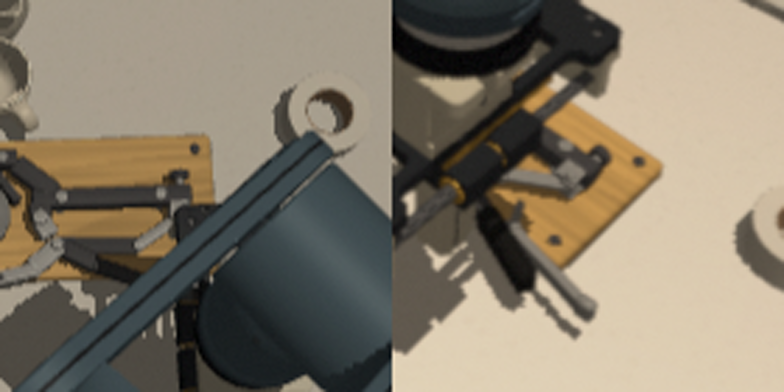

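Emit:
play_rows([
  [[0,0,0],[-18,0,50],0],
  [[0,0,0],[-18,0,67],0],
  [[0,0,0],[-18,0,67],0],
  [[0,0,0],[-18,10,67],0],
  [[0,0,0],[-18,15,67],0],
  [[0,0,0],[-18,15,67],0],
])

```text
time: 3.95
tool_pos: [0.4272, -0.3301, 0.0327]
tool_rot: [2.219, 2.22, -0.0]
ft_force: [-0.4, -0.4, 0.1]
width: 0.0003
gripper_force: 0.0
```

Emit:
play_rows([
  [[0,0,0],[0,4,4],0],
  [[0,0,0],[0,8,4],0],
  [[0,0,0],[0,12,4],0],
  [[0,0,0],[0,12,4],0],
])

```text
time: 4.45
tool_pos: [0.4377, -0.3297, 0.0273]
tool_rot: [-2.221, -2.22, 0.001]
ft_force: [-2.7, -0.8, -0.3]
width: 0.0007
gripper_force: 1.1
```

Emit:
play_rows([
  [[0,0,0],[0,3,0],0],
  [[0,0,0],[0,6,0],0],
  [[0,0,0],[0,6,0],0],
])

```text
time: 4.82
tool_pos: [0.4444, -0.3297, 0.0276]
tool_rot: [2.222, 2.221, 0.001]
ft_force: [-1.3, -0.4, -0.0]
width: 0.0005
gripper_force: 0.9
```

Emit:
play_rows([
  [[0,0,0],[0,3,0],0],
  [[0,0,0],[0,6,0],0],
  [[0,0,0],[0,6,0],0],
])

```text
time: 5.2
tool_pos: [0.4495, -0.3301, 0.0276]
tool_rot: [-2.221, -2.221, 0.002]
ft_force: [-6.6, -2.2, 0.4]
width: 0.0004
gripper_force: 2.9
```

Emit:
play_rows([
  [[0,0,0],[0,3,0],0],
  [[0,0,0],[0,6,0],0],
  [[0,0,0],[0,6,0],0],
])

```text
time: 5.58
tool_pos: [0.4546, -0.3306, 0.0275]
tool_rot: [-2.221, -2.22, 0.004]
ft_force: [-9.4, -4.2, 1.1]
width: 0.0005
gripper_force: 4.3
```

Emit:
play_rows([
  [[0,0,0],[0,2,0],0],
  [[0,0,0],[0,4,0],0],
  [[0,0,0],[0,4,0],0],
])

```text
time: 5.95
tool_pos: [0.4586, -0.3308, 0.0275]
tool_rot: [-2.221, -2.22, 0.004]
ft_force: [-10.4, -5.5, -0.5]
width: 0.0006
gripper_force: 4.2
```

Emit:
play_rows([
  [[0,0,0],[0,2,0],0],
  [[0,0,0],[0,4,0],0],
  [[0,0,0],[0,4,0],0],
])

```text
time: 6.32
tool_pos: [0.4633, -0.3305, 0.0275]
tool_rot: [-2.222, -2.22, 0.003]
ft_force: [-7.5, -4.0, -0.7]
width: 0.0005
gripper_force: 3.1
```

Emit:
play_rows([
  [[0,0,0],[0,2,0],0],
  [[0,0,0],[0,3,0],0],
  [[0,0,0],[0,3,0],0],
])

```text
time: 6.7
tool_pos: [0.4673, -0.33, 0.0277]
tool_rot: [2.222, 2.22, 0.0]
ft_force: [-2.9, -1.9, -0.2]
width: 0.0002
gripper_force: 1.4
```

Emit:
play_rows([
  [[0,0,0],[0,2,0],0],
  [[0,0,0],[0,3,0],0],
  [[0,0,0],[0,3,0],0],
])

```text
time: 7.08
tool_pos: [0.4709, -0.3297, 0.0279]
tool_rot: [2.221, 2.22, 0.001]
ft_force: [0.3, 0.1, 0.3]
width: 0.0002
gripper_force: 0.0
```

Emit:
play_rows([
  [[0,0,0],[0,-10,0],0],
  [[0,0,0],[0,-40,-40],0],
  [[0,0,0],[-30,-90,-100],60],
  [[0,0,0],[-60,-130,-130],80],
  [[0,0,0],[-60,-130,-130],80],
])

```text
time: 7.7
tool_pos: [0.3385, -0.3921, 0.1603]
tool_rot: [2.222, 2.214, -0.003]
ft_force: [0.6, -0.1, 0.6]
width: 0.0259
gripper_force: 0.0
```

Run:
```python
from h import *
o=get_obs();print(o["tool_pos"],o["ft_force"],o["time"])
A=snapshot("top");B=snapshot("scene")
for c in ["top","scene"]:
    for d in silhouettes(c,"tamper")[:2]:
        m=d["pixels"];ys,xs=np.nonzero(m);img={"top":A,"scene":B}[c]
        # dark wood grip pixels: low brightness, reddish
        p=img.astype(int);w=m&(p[...,0]<110)&(p[...,0]>p[...,2]*1.5)&(p[...,1]>p[...,0]*.3)
        y,x=np.nonzero(w); print(c,d["bbox"],len(x),np.percentile(x,[1,50,99]) if len(x) else 0,np.percentile(y,[1,50,99]) if len(x) else 0)
s=np.array([.542,-.143,0])
for z in(.02,.038,.106):print(z,proj("top",s+[0,0,z]),proj("scene",s+[0,0,z]))
a=A[160:260,240:400];b=B[160:300,250:400]
cv2.imwrite("pics/p5.png",np.hstack([cv2.resize(a,(400,250),interpolation=2),cv2.resize(b,(375,250+0),interpolation=2)])[:,:,::-1])
```

```text
[ 0.33847838 -0.39212856  0.16029576] [ 0.55387998 -0.10774508  0.62709025] 7.7
top [279.9, 204.5, 28.5, 23.2] 242 [273. 281. 288.] [191.41 200.5  209.  ]
top [226.8, 192.5, 25.3, 27.6] 40 [214. 225. 238.] [179.  197.5 206. ]
scene [274.3, 209.6, 11.2, 41.4] 122 [273. 276. 279.] [188.   198.   215.79]
scene [256.0, 179.4, 25.0, 39.9] 29 [244.28 247.   260.  ] [168.28 182.   198.72]
0.02 [[281.00842672 207.52348922]] [[279.91666848 222.35500362]]
0.038 [[281.06725836 205.85008576]] [[279.9571671  216.29592999]]
0.106 [[281.30627437 199.05152872]] [[280.12156016 191.70077653]]
```

View pics/p5.png

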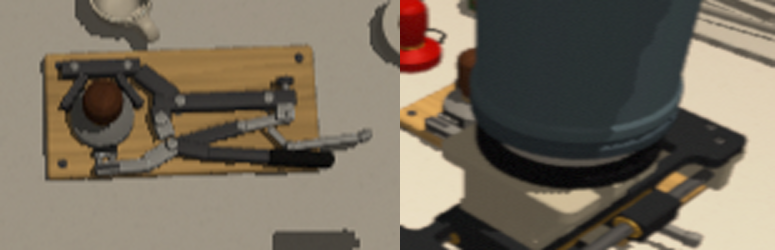

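Emit:
play_rows([
  [[0,0,0],[50,41,-10],93],
  [[0,0,0],[100,82,-10],93],
  [[0,0,0],[150,123,-10],93],
  [[0,0,0],[200,163,-10],93],
  [[0,0,0],[235,192,-10],93],
  [[0,0,0],[249,203,-10],93],
  [[0,0,0],[249,203,-10],93],
  [[0,0,0],[249,203,-10],93],
  [[0,0,0],[249,203,-10],93],
])

```text
time: 9.02
tool_pos: [0.5424, -0.1421, 0.1675]
tool_rot: [-2.224, -2.218, 0.001]
ft_force: [-0.0, -0.5, 0.3]
width: 0.0929
gripper_force: 0.0
```

Emit:
play_rows([
  [[0,0,0],[-1,0,50],93],
  [[0,0,0],[-1,0,90],93],
  [[0,0,0],[-1,0,97],93],
  [[0,0,0],[-1,0,97],42],
  [[0,0,0],[-1,0,97],42],
  [[0,0,0],[-1,0,97],42],
  [[0,0,0],[-1,0,97],42],
  [[0,0,0],[-1,0,97],42],
  [[0,0,0],[-1,0,97],42],
], squeeze=10)

```text
time: 10.15
tool_pos: [0.5432, -0.1418, 0.0707]
tool_rot: [2.222, 2.221, 0.0]
ft_force: [-0.6, -0.2, -0.1]
width: 0.0426
gripper_force: 0.0
```

Emit:
play_rows([
  [[0,0,0],[0,0,0],30],
  [[0,0,0],[0,0,0],30],
  [[0,0,0],[0,0,0],30],
], squeeze=10)

```text
time: 10.52
tool_pos: [0.5438, -0.1419, 0.0707]
tool_rot: [2.222, 2.22, 0.001]
ft_force: [2.3, 1.0, -1.7]
width: 0.0356
gripper_force: 10.0
```

Emit:
play_rows([
  [[0,0,0],[0,0,0],25],
  [[0,0,0],[0,0,0],25],
  [[0,0,-0.6],[0,0,0],25],
  [[0,0,-1.2],[0,0,0],25],
  [[0,0,-1.8],[0,0,0],25],
  [[0,0,-2.4],[0,0,0],25],
  [[0,0,-3],[0,0,0],25],
], squeeze=55)

```text
time: 11.4
tool_pos: [0.5432, -0.1421, 0.0707]
tool_rot: [1.568, 2.722, -0.0]
ft_force: [3.3, -0.1, -1.0]
width: 0.0351
gripper_force: 55.0
```

Run:
```python
from h import *
o=get_obs();print(o["tool_pos"],o["ft_force"],o["ft_torque"],o["width"],o["gripper_force"])
```

```text
[ 0.54315565 -0.14205433  0.07074051] [ 3.32439906 -0.13105996 -1.04684923] [-0.02944914 -0.53445261 -0.29845578] 0.03505083215601015 54.99928414821625
```

Emit:
play_rows([
  [[0,0,-0.8],[0,0,0],25],
  [[0,0,-1.6],[0,0,0],25],
  [[0,0,-2.4],[0,0,0],25],
  [[0,0,-3.2],[0,0,0],25],
  [[0,0,-4],[0,0,0],25],
  [[0,0,-4],[0,0,0],25],
  [[0,0,-4],[0,0,0],25],
  [[0,0,-4],[0,0,0],25],
])

```text
time: 12.4
tool_pos: [0.5426, -0.1427, 0.0707]
tool_rot: [-0.549, -3.092, 0.002]
ft_force: [-1.7, -5.0, 0.7]
width: 0.0349
gripper_force: 55.0
```

Run:
```python
from h import *
o=get_obs();print(o["tool_pos"],R.from_rotvec(o["tool_rot"]).as_matrix()[:,1],o["ft_force"],o["ft_torque"],o["width"],o["gripper_force"])
```

```text
[ 0.54259633 -0.14268635  0.07068374] [ 0.34403082  0.93895683 -0.00169336] [-1.72302623 -4.96165758  0.7373185 ] [-1.10912604  0.24466746  0.19077445] 0.034939071455588486 55.00026762485504
```

Emit:
play_rows([
  [[0,0,0],[0,0,0],70],
  [[0,0,0],[0,0,0],70],
  [[0,0,0],[0,0,0],70],
  [[0,0,0],[0,0,-50],70],
  [[0,0,0],[0,0,-100],70],
  [[0,0,0],[0,0,-100],70],
])

```text
time: 13.15
tool_pos: [0.5458, -0.1427, 0.1751]
tool_rot: [0.545, 3.085, -0.003]
ft_force: [-0.4, -0.8, -0.6]
width: 0.0702
gripper_force: 0.0
```

Run:
```python
from h import *
o=get_obs();print(o["tool_pos"],o["tool_rot"],o["width"])
A=snapshot("top")
a=A[190:250,335:405];cv2.imwrite("pics/p6.png",cv2.resize(a,None,fx=8,fy=8,interpolation=2)[:,:,::-1])
for u in [(373.2,224),(387.2,214)]: print(ray("top",u,.043))
print(proj("top",[[.533,-.377,.042]]))
```

```text
[ 0.54583031 -0.14269867  0.17507837] [ 0.5450172   3.0853971  -0.00323116] 0.07021697202271183
[ 0.49193158 -0.346773    0.043     ]
[ 0.51348909 -0.37987008  0.043     ]
[[385.11770859 205.64095807]]
```

View pics/p6.png

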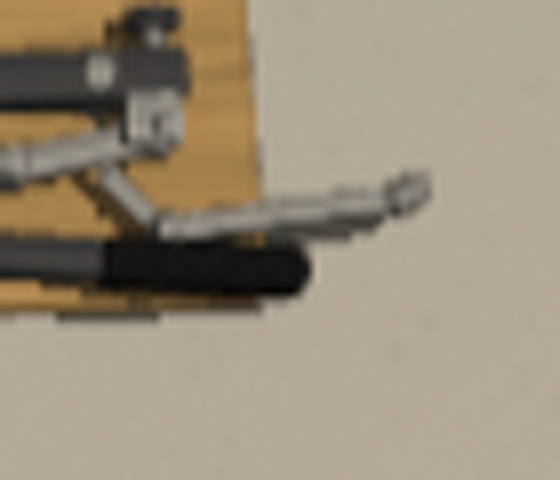

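Emit:
play_rows([
  [[0,0,1],[-20,-45,0],0],
  [[0,0,2],[-40,-90,0],0],
  [[0,0,3],[-60,-138,0],0],
  [[0,0,4],[-80,-184,0],0],
  [[0,0,5],[-95,-218,0],0],
  [[0,0,6],[-95,-218,0],0],
  [[0,0,7],[-95,-218,0],0],
  [[0,0,7],[-95,-218,0],0],
  [[0,0,7],[-95,-218,0],0],
])

```text
time: 14.32
tool_pos: [0.5574, -0.3786, 0.1695]
tool_rot: [-2.217, -2.223, 0.0]
ft_force: [-0.1, 0.4, -0.7]
width: 0.0007
gripper_force: 0.0
```

Emit:
play_rows([
  [[0,0,0],[-1,3,60],0],
  [[0,0,0],[-1,3,115],0],
  [[0,0,0],[-1,3,140],0],
  [[0,0,0],[-1,3,140],0],
  [[0,0,0],[-1,-8,140],0],
  [[0,0,0],[-1,-13,140],0],
  [[0,0,0],[-1,-13,140],0],
])

```text
time: 15.2
tool_pos: [0.5447, -0.3809, 0.0323]
tool_rot: [2.221, 2.219, -0.0]
ft_force: [-0.2, -0.1, 0.6]
width: 0.0003
gripper_force: 0.0
```

Emit:
play_rows([
  [[0,0,0],[0,-4,0],0],
  [[0,0,0],[0,-8,0],0],
  [[0,0,0],[0,-12,0],0],
  [[0,0,0],[0,-12,0],0],
])

```text
time: 15.7
tool_pos: [0.5326, -0.3803, 0.0307]
tool_rot: [2.222, 2.22, 0.0]
ft_force: [0.6, -0.1, 1.2]
width: 0.0004
gripper_force: 0.2
```

Emit:
play_rows([
  [[0,0,0],[0,-3,0],0],
  [[0,0,0],[0,-6,0],0],
  [[0,0,0],[0,-8,0],0],
  [[0,0,0],[0,-8,0],0],
])

```text
time: 16.2
tool_pos: [0.5246, -0.3803, 0.0307]
tool_rot: [2.222, 2.22, -0.0]
ft_force: [0.9, -0.5, -0.1]
width: 0.0002
gripper_force: 0.5
```

Emit:
play_rows([
  [[0,0,0],[0,-3,0],0],
  [[0,0,0],[0,-6,0],0],
  [[0,0,0],[0,-6,0],0],
])

```text
time: 16.58
tool_pos: [0.5184, -0.38, 0.0306]
tool_rot: [-2.222, -2.22, -0.0]
ft_force: [0.3, -1.0, 0.3]
width: 0.0004
gripper_force: 0.3
```

Emit:
play_rows([
  [[0,0,0],[0,-3,0],0],
  [[0,0,0],[0,-6,0],0],
  [[0,0,0],[0,-6,0],0],
])

```text
time: 16.95
tool_pos: [0.5122, -0.3799, 0.0305]
tool_rot: [-2.222, -2.22, 0.0]
ft_force: [1.4, -0.2, 1.1]
width: 0.0004
gripper_force: 0.0
```

Emit:
play_rows([
  [[0,0,0],[0,-3,0],0],
  [[0,0,0],[0,-6,0],0],
  [[0,0,0],[0,-6,0],0],
])

```text
time: 17.32
tool_pos: [0.5065, -0.3801, 0.0307]
tool_rot: [-2.222, -2.22, 0.0]
ft_force: [0.6, -0.1, -0.2]
width: 0.0005
gripper_force: 0.0
```

Run:
```python
from h import *
a=snapshot("top")[170:260,260:400];b=snapshot("scene")[200:340,270:400]
cv2.imwrite("pics/p7.png",np.hstack([cv2.resize(a,(420,270),interpolation=2),cv2.resize(b,(300,270),interpolation=2)])[:,:,::-1])
```

```text
(no output)
```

View pics/p7.png

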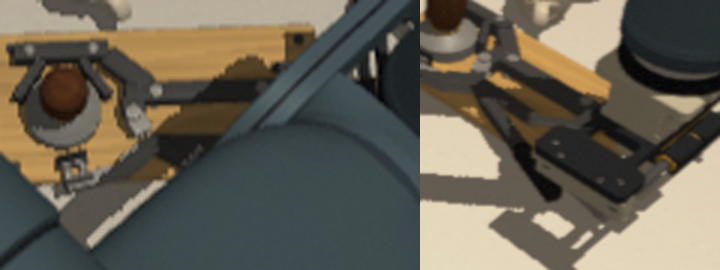

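The release worked: the scene half shows the handle swung open (black grip near (535,170)), and the pad stands off the base (around (75,170) in the top half). I'll retreat and check.

Emit:
play_rows([
  [[0,0,0],[0,12,0],0],
  [[0,0,0],[0,12,-60],0],
  [[0,0,0],[0,12,-120],0],
  [[0,0,0],[-10,-40,-150],0],
  [[0,0,0],[-30,-100,-150],0],
  [[0,0,0],[-40,-150,-150],0],
  [[0,0,0],[-40,-150,-150],0],
  [[0,0,0],[-40,-150,-150],0],
])

```text
time: 18.42
tool_pos: [0.3577, -0.4204, 0.181]
tool_rot: [2.222, 2.219, 0.001]
ft_force: [-0.6, 0.0, 0.7]
width: 0.0008
gripper_force: 0.0
```

Run:
```python
from h import *
o=get_obs();print(o["tool_pos"],o["ft_force"])
a=snapshot("top")[130:270,150:410];cv2.imwrite("pics/p8.png",cv2.resize(a,None,fx=3,fy=3,interpolation=2)[:,:,::-1])
```

```text
[ 0.35765589 -0.42039087  0.18097825] [-0.5541403   0.04115263  0.68443367]
```

View pics/p8.png

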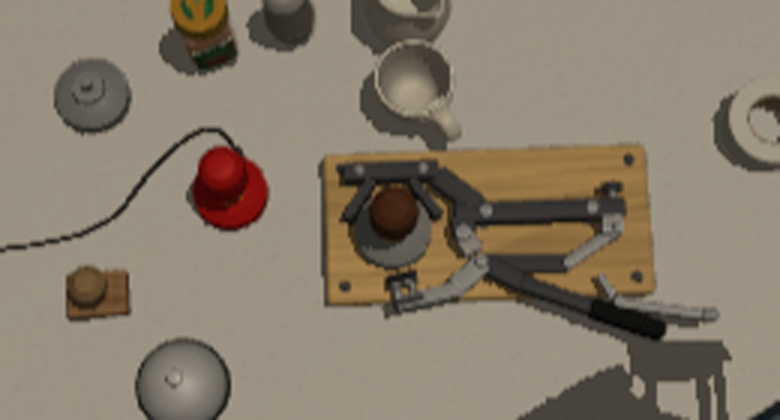

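The handle is fully open at (660,325), the tamper stands upright at (393,225) with the pad clear of it, and the bystanders haven't moved.

```bash
python3 -c "
from station import *
print(close_job())"
```

```text
the job is handed in; nothing more can be done
None
```

The clamp was locked on the base, the gripper turned the grip about 70° anticlockwise, and the lever released the clamp fully open with the tamper left standing in its seat; the job is handed in at about 18 s. I couldn't read the grip's turn on its base directly: 70° is the gripper's own rotation, with torque at the 0.3 N m give point partway through.

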